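Pour the beads from the sorting tray into their tub

ROBOT

A 6-joint arm with a two-finger parallel gripper is mounted at the origin on the work surface. World frame = base frame: x ahead of the robot, y to its left, z up, the work surface at z = 0. Lengths are in m, angles in rad, forces in N, time in s.
With the tool pointing down it reaches from about 0.275 to 0.875 m from the base axis. Payload 12.5 kg.
Tool frame: the origin (TCP) lies on the centre line of the jaws, within the pads' length; the fingertips stand env.tcp_to_tips ahead of it and the grasp point (between the pads) lies 6 mm ahead of it (env.tcp_to_tips is the distance from the TCP to the fingertips, in m); z points along the fingers, y is the line along which they close (so a half turn about z gives the same grasp; the last joint's range is limited). The gripper opens to 85 mm and grips with 20 to 120 N. Pads are 22 mm wide; open, the fingers measure 114 mm over their backs; the gripper's body (76 mm by 85 mm) begins 54 mm behind the grasp point. The pads swing forward as they close: fully open they stand 13 mm farther back than shut.
Start: joints at [-1.236, 0.351, 1.652, -0, 1.139, -0.085], TCP at [0.224, -0.502, 0.256] pointing down, gripper open.
Joint ranges: [-2.75, 2.75], [-0.79, 2.1], [0.01, 2.65], [-1.57, 4.71], [0.07, 3.14], [-2.87, 2.87]. Speed limits (rad/s): [2.22, 2.22, 2.79, 3.14, 3.14, 3.14].

INTERFACE

Orientations are given as a unit quaternion [x, y, z, w].
In Python, from workcell import env gives the robot as it stands.
- The arm moves only by the tool step_arm, never from a script. Its argument "deltas" is a list of rows, each a list of 3 entries, a list of its own where there are three numbers: the opening, from 0 (shut) to 1 (fully open), then the shift along the tool's x, y, z normalised to -1 to 1, where 1 is 0.1 m, then the turn about the tool's z normalised to -1 to 1, where 1 is 60 degrees. In form: [[gripper, [dx, dy, dz], yaw], ...]. A call has 1 to 8 rows; each row is the pose to reach, as a shift and turn from the pose commanded when the call began, along the tool's axes at that moment; what a row does not reach only later rows make up. A row lasts 1/10 s, in which the tool goes at most 50 mm and 8.59 degrees, less where a joint would pass 70% of its speed; a pose out of reach is approached as far as the arm can. A call with a number of a shift or a turn outside -1 to 1 is refused whole. A call with a gripper value outside its range is refused whole. The fingers move at their own pace and stop on an object; "force" is the grip in N (left out, the last holds). Time passes only in rows, so rows that repeat a pose let the fingers close. It gives the time, the measured TCP pose, the force, the opening and the grip force at its end, in the units of the state.
- env.observe(): the state, without advancing time (a new reading comes with each control period).
- env.grab_frame(name): name is "scene" or "top" or "wrist"; returns the picture (400x640x3 uint8, red, green, blue); there is no depth.
- env.get_calibration(name): a dict with "K" (3x3 intrinsics, pixels), "R" (3x3) and "t" (3): a world point X has camera coordinates R X + t. Camera axes: x right, y down, z forward; pixel columns grow to the right and rows downward; lengths in m; the calibration is good to about 2 mm. A picture is of the moment at which its call begins: read the wrist's pose just before it. get_calibration takes no time and is no camera call; for the wrist camera it gives the pose at the moment of the call.
- env.close_job(): hands the job in; it is judged then, once.
The state is a dict: "clock": time; "q": joint angles; "qd": joint speeds; "joint_efforts": joint torques, N m; "position": TCP position; "eef_rot": TCP orientation; "ft_force": force on the tool from outside, world axes, zero at the start; "wrist_torque": the same for the moment, N m; "width": finger opening in m; "grip_force": force on a finger pad.
Only numpy, scipy, OpenCV 4.12 (cv2) and the standard library are available. Lean on these libraries where they do the work, as an engineer would, in place of code of your own. Each camera call takes 0.05 s, during which the arm holds its last target. There are 200 camera calls.

TASK

Put the beads away: lift the bead tray by its handle, carry it level to the open tub with all the beads on it, hold its open corner close above the tub's mouth and tip that corner down so that all six beads roll out through it into the tub, none spilled on the table. Then set the empty tray down flat on the table. Leave the tub, the jar, the glue bottle and the brush where they are.

Things in the scene. Friction and masses are not known exactly. Their poses are not given: they have to be found in the camera images.
- tray: dark wooden bead tray lined with grey felt: square pan 150 x 150 mm, floor 6 thick, walls 8 thick and 28 high, about 0.16 kg, loose. Origin under the square's centre, z up, x along the diagonal to the open corner: the other corners lie at x = -106 and y = +-106 mm. A straight bar handle sticks out along -x from the x = -106 corner; the centre of mass is about 20 mm from the origin on the handle's side.
- tray_notch (a point): middle of the pouring edge at the tray's open corner, tray frame (93, 0, 11) mm, axes as the tray's. Both walls stop 50 mm short of the square's corner, leaving a notch 60 mm wide in the clear; in it a straight wooden tongue 60 mm wide (y), from x = 64 (flush with the floor) to x = 93 mm, rises outwards by 10 degrees
- tray_handle (a point): middle of the tray's wooden bar handle, tray frame (-145, 0, 23) mm, axes as the tray's. The bar is 16 mm wide (y) and 18 high (z 14 to 32), free from x = -106 to -193. Grip it across its width, firmly: the loaded tray hangs nose-heavy, 0.3 to 0.4 N m
- bead0: one of six like white glazed ceramic beads, balls of 20 mm, about 12 g; origin at its centre (16 mm above the table while it lies in the tray). It rolls easily, from 2 or 3 degrees of tilt; the tray's turned-up tongue holds it back until the open corner is tipped down by about 12 to 14 degrees
- bead1: one of six like white glazed ceramic beads, balls of 20 mm, about 12 g; origin at its centre (16 mm above the table while it lies in the tray). It rolls easily, from 2 or 3 degrees of tilt; the tray's turned-up tongue holds it back until the open corner is tipped down by about 12 to 14 degrees
- bead2: one of six like white glazed ceramic beads, balls of 20 mm, about 12 g; origin at its centre (16 mm above the table while it lies in the tray). It rolls easily, from 2 or 3 degrees of tilt; the tray's turned-up tongue holds it back until the open corner is tipped down by about 12 to 14 degrees
- bead3: one of six like white glazed ceramic beads, balls of 20 mm, about 12 g; origin at its centre (16 mm above the table while it lies in the tray). It rolls easily, from 2 or 3 degrees of tilt; the tray's turned-up tongue holds it back until the open corner is tipped down by about 12 to 14 degrees
- bead4: one of six like white glazed ceramic beads, balls of 20 mm, about 12 g; origin at its centre (16 mm above the table while it lies in the tray). It rolls easily, from 2 or 3 degrees of tilt; the tray's turned-up tongue holds it back until the open corner is tipped down by about 12 to 14 degrees
- bead5: one of six like white glazed ceramic beads, balls of 20 mm, about 12 g; origin at its centre (16 mm above the table while it lies in the tray). It rolls easily, from 2 or 3 degrees of tilt; the tray's turned-up tongue holds it back until the open corner is tipped down by about 12 to 14 degrees
- tub: open round plastic tub, white, 80 mm high, 140 mm wide at the foot and 160 mm at the mouth (3 mm wall, floor 6 mm thick), 0.25 kg, loose; origin under its centre
- tub_mouth (a point): centre of the tub's mouth, at rim height, 80 mm above the table
- varnish: bystander: closed jar of varnish, 60 mm wide and 75 mm high; origin under its centre. It stands beside the tub, on the near or the far side of it
- glue: bystander: glue bottle 50 mm wide and 154 mm high with a pointed nozzle; origin under its centre
- brush: bystander: paint brush about 200 mm long lying along its x axis
Mind the look-alikes: they are no part of the job. Several things look just like the tub: the one meant starts farthest to the robot's right.

How it is judged:
By the outcome, as a careful person would: the job done as asked, in the order asked, and still so for the second after the job is handed in, with the robot touching nothing.
It also fails if it takes over 61 s, if anything falls off the work surface, if the arm or the gripper's body presses on something with over 40 N, if the wrist force passes 120 N, or if a joint passes its speed limit or range.

## Working session

There is one attempt and no reset: what is moved stays moved. The work goes in short steps, Python scripts to look and compute and a tool call to move; the robot and the scene stay as the last step left them, time stands still between calls to the robot, and variables do not carry over. Pictures are saved under pics/ and viewed, at most 10 in all, crops included, and the job is handed in when it is done.

Besides the shell and the picture viewer there is one more tool, called after "Request:" by a JSON object that holds its "fn" and its "kwargs", one argument or row to a line. step_arm: Moves the arm, as the interface text tells. Its arguments: {"type":"object","properties":{"deltas":{"type":"array","items":{"type":"array"}},"force":{"type":"number"}},"required":["deltas"]}

```bash
mkdir -p pics; python3 - <<'E'
from workcell import env
import cv2,numpy as np
for n in("top","scene"):
    f=env.grab_frame(n);cv2.imwrite(f"pics/{n}0.png",f[:,:,::-1])
    c=env.get_calibration(n);print(n,c["K"].tolist(),c["R"].round(4).tolist(),c["t"].round(4).tolist())
s=env.observe();print(s,env.tcp_to_tips)
E
```

```text
top [[383.49214719641515, 0.0, 317.94056080804563], [0.0, 383.49214719641515, 197.73545418279303], [0.0, 0.0, 1.0]] [[0.0108, -0.9999, -0.0045], [-0.9802, -0.0097, -0.198], [0.1979, 0.0066, -0.9802]] [0.0915, 0.6051, 1.1735]
scene [[375.8861705838255, 0.0, 317.7000612617928], [0.0, 375.8861705838255, 195.8147378954313], [0.0, 0.0, 1.0]] [[0.5122, 0.8588, 0.0], [0.6787, -0.4048, -0.6128], [-0.5263, 0.3139, -0.7903]] [-0.392, -0.297, 1.4512]
{'clock': 0.1, 'q': array([-1.23559025e+00,  3.51155462e-01,  1.65233458e+00,  1.82611154e-05,
        1.13910596e+00, -8.45686498e-02]), 'qd': array([-0.0005517 , -0.00220836, -0.00313853, -0.00092152, -0.00057602,
        0.00136067]), 'joint_efforts': array([ 1.81828702e-03, -5.06831396e+01, -2.91876286e+01, -2.81601626e-05,
        2.66490038e-03, -2.46326522e-05]), 'position': array([ 0.22411156, -0.50198261,  0.25583667]), 'eef_rot': array([ 9.78055063e-01,  2.08345968e-01, -5.44791096e-05, -4.98779134e-04]), 'ft_force': array([-0.60547138,  0.25045981,  0.54989585]), 'wrist_torque': array([ 0.02924007,  0.00681445, -0.01096956]), 'grip_force': 0.0, 'width': 0.08535950035112948} 0.025
```

View pics/top0.png

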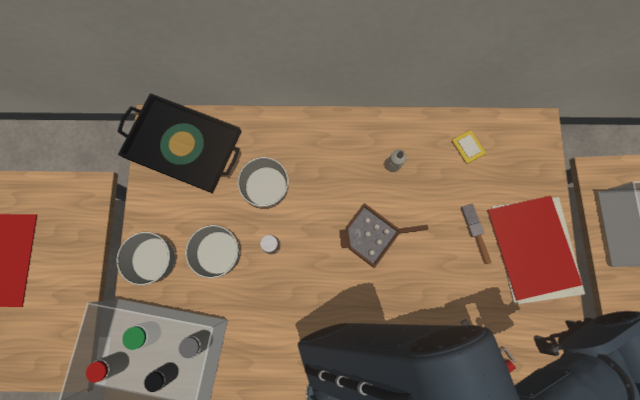

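View pics/scene0.png

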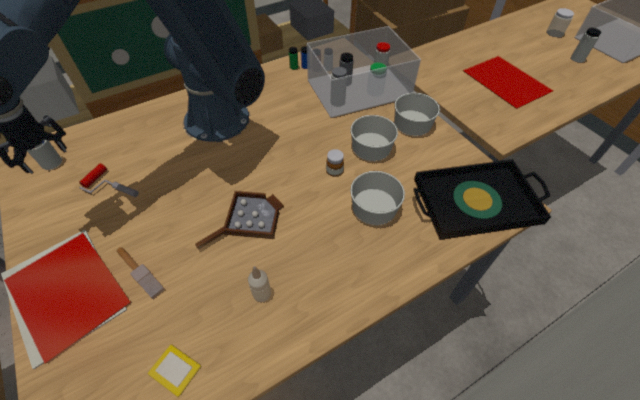

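The top view shows the tray at about (369,236), with its handle to (427,228) and its notch at (342,238). The target tub is the rightmost one at (263,183), with the jar at (269,244) on its near side and the glue at (396,160).

```bash
cat > h.py <<'E'
from workcell import env
import cv2,numpy as np
from scipy.spatial.transform import Rotation as Ro
def ray(n,u,v,z):
    c=env.get_calibration(n);K,R,t=map(np.array,(c["K"],c["R"],c["t"]))
    d=R.T@np.linalg.inv(K)@[u,v,1];o=-R.T@t
    return o+d*(z-o[2])/d[2]
def pix(n,X):
    c=env.get_calibration(n);p=c["K"]@(c["R"]@np.array(X)+c["t"]);return p[:2]/p[2]
E
python3 - <<'E'
from h import *
im=cv2.imread("pics/top0.png");hsv=cv2.cvtColor(im,cv2.COLOR_BGR2HSV)
for n,u,v,z in [("handle tip",427,228,.032),("tray corner L/notch",342,238,.02),("corner back",398,231,.028),("cT",366,206,.028),("cB",374,266,.028),("jar",269,244,.075),("glue",396,160,.1),("tubrim",263,183,.08)]:
    print(n,ray("top",u,v,z).round(3))
# dark brown tray mask
m=((im[:,:,2]<90)&(im[:,:,2].astype(int)-im[:,:,0]>12)).astype(np.uint8)
m[:200]=0;m[270:]=0;m[:,:335]=0;m[:,432:]=0
cv2.imwrite("pics/m.png",m*255)
big=cv2.resize(im[150:290,190:440],None,fx=3.2,fy=3.2,interpolation=cv2.INTER_CUBIC);cv2.imwrite("pics/crop.png",big)
E
```

```text
handle tip [ 0.513 -0.256  0.032]
tray corner L/notch [0.479 0.018 0.02 ]
corner back [ 0.503 -0.163  0.028]
cT [ 0.585 -0.06   0.028]
cB [ 0.39  -0.083  0.028]
jar [0.453 0.248 0.075]
glue [ 0.721 -0.149  0.1  ]
tubrim [0.647 0.274 0.08 ]
```

View pics/crop.png

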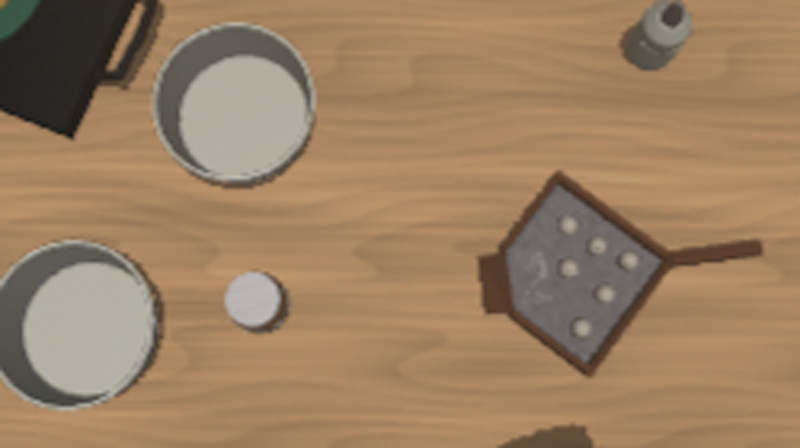

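The crop confirms the handle tip at (428,227), the notch edge at (342,239), and the tub rim centre at (263,182.5). This puts the handle's middle at about (0.507,-0.212), the tray axis at about 97.6°, and the tub at (0.647,0.274).

Request:
{"fn": "step_arm", "kwargs": {
  "deltas": [
    [1, [0.5, -0.2, 0.1], 0],
    [1, [0.94, -0.37, 0.25], 0],
    [1, [0.94, -0.37, 0.25], 0]
  ]
}}

```text
clock: 0.4
position: [0.2969, -0.4264, 0.2296]
eef_rot: [0.978, 0.21, -0.0, -0.002]
ft_force: [-0.8, -1.0, -0.8]
width: 0.0852
grip_force: 0.0
```

Request:
{"fn": "step_arm", "kwargs": {
  "deltas": [
    [1, [0.5, -0.2, 0.1], 0],
    [1, [0.94, -0.37, 0.25], 0],
    [1, [0.94, -0.37, 0.25], 0]
  ]
}}

```text
clock: 0.7
position: [0.3674, -0.3548, 0.2048]
eef_rot: [0.978, 0.21, -0.0, -0.001]
ft_force: [-0.7, -0.1, 0.1]
width: 0.0851
grip_force: 0.0
```

Request:
{"fn": "step_arm", "kwargs": {
  "deltas": [
    [1, [0.5, -0.2, 0.1], 0],
    [1, [0.94, -0.37, 0.25], 0],
    [1, [0.94, -0.37, 0.25], 0]
  ]
}}

```text
clock: 1.0
position: [0.4381, -0.2832, 0.18]
eef_rot: [0.978, 0.21, -0.0, -0.001]
ft_force: [-0.0, -0.5, -0.1]
width: 0.0854
grip_force: 0.0
```

Request:
{"fn": "step_arm", "kwargs": {
  "deltas": [
    [1, [0.94, -0.37, 0.25], -0.14],
    [1, [0.94, -0.37, 0.25], -0.28],
    [1, [0.94, -0.37, 0.25], -0.42],
    [1, [0.94, -0.37, 0.25], -0.56],
    [1, [0.94, -0.37, 0.25], -0.7],
    [1, [0.94, -0.37, 0.25], -0.84],
    [1, [0.94, -0.37, 0.25], -1],
    [1, [0.94, -0.37, 0.25], -1]
  ]
}}

```text
clock: 1.8
position: [0.5069, -0.2149, 0.1564]
eef_rot: [0.742, 0.67, -0.0, 0.0]
ft_force: [-0.5, -0.3, 0.1]
width: 0.0852
grip_force: 0.0
```

Request:
{"fn": "step_arm", "kwargs": {
  "deltas": [
    [1, [0, 0, 0], -0.12],
    [1, [0, 0, 0], -0.227],
    [1, [0, 0, 0], -0.227],
    [1, [0, 0, 0], -0.227]
  ]
}}

```text
clock: 2.2
position: [0.5071, -0.2143, 0.1564]
eef_rot: [0.66, 0.751, -0.0, 0.0]
ft_force: [-0.9, 0.6, -1.2]
width: 0.0852
grip_force: 0.0
```

```bash
python3 - <<'E'
from h import *
s=env.observe();print(s["position"],Ro.from_quat(s["eef_rot"]).as_matrix().round(3).tolist(),s["q"].round(2))
f=env.grab_frame("wrist");cv2.imwrite("pics/w1.png",f[:,:,::-1])
print(pix("wrist",[.507,-.212,.032]),pix("wrist",[.513,-.257,.032]),pix("wrist",[.501,-.17,.032]))
E
```

```text
[ 0.50711422 -0.21427907  0.15638033] [[-0.128, 0.992, 0.0], [0.992, 0.128, -0.0], [-0.0, 0.0, -1.0]] [-0.48  0.48  1.74 -0.    0.93 -0.61]
[321.16544142 198.37016391] [321.32756482 246.67899403] [320.52056143 148.85201088]
```

View pics/w1.png

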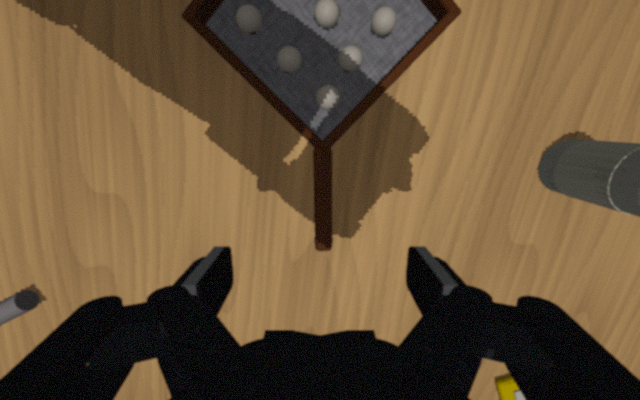

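The handle lies from (322,145) to (323,248), as predicted, and is centred between the fingers. I'll descend and grip.

Request:
{"fn": "step_arm", "kwargs": {
  "deltas": [
    [1, [0, 0, 0.4], 0],
    [1, [0, 0, 0.8], 0],
    [1, [0, 0, 0.95], 0]
  ]
}}

```text
clock: 2.55
position: [0.5057, -0.2132, 0.0583]
eef_rot: [0.659, 0.752, -0.001, -0.002]
ft_force: [-1.0, -0.4, -0.5]
width: 0.0857
grip_force: 0.0
```

Request:
{"fn": "step_arm", "kwargs": {
  "deltas": [
    [1, [0.0, 0, 0.15], 0],
    [1, [0.0, 0, 0.29], 0],
    [1, [0.0, 0, 0.29], 0],
    [1, [0.0, 0, 0.29], 0]
  ]
}}

```text
clock: 2.95
position: [0.5077, -0.214, 0.0329]
eef_rot: [0.658, 0.753, 0.0, 0.0]
ft_force: [0.7, 0.9, -0.3]
width: 0.0853
grip_force: 0.0
```

Request:
{"fn": "step_arm", "kwargs": {
  "deltas": [
    [0, [0, 0, 0], 0],
    [0, [0, 0, 0], 0],
    [0, [0, 0, 0], 0],
    [0, [0, 0, 0], 0],
    [0, [0, 0, 0], 0],
    [0, [0, 0, 0], 0],
    [0, [0, 0, 0], 0],
    [0, [0, 0, 0], 0]
  ],
  "force": 110
}}

```text
clock: 3.75
position: [0.5075, -0.2139, 0.0327]
eef_rot: [0.658, 0.753, 0.0, 0.0]
ft_force: [-0.6, 0.9, 5.4]
width: 0.014
grip_force: 107.3
```

Request:
{"fn": "step_arm", "kwargs": {
  "deltas": [
    [0, [0, 0, -0.02], 0],
    [0, [0, 0, -0.06], 0],
    [0, [0, 0, -0.12], 0],
    [0, [0, 0, -0.19], 0],
    [0, [0, 0, -0.26], 0],
    [0, [0, 0, -0.33], 0],
    [0, [0, 0, -0.38], 0],
    [0, [0, 0, -0.4], 0]
  ]
}}

```text
clock: 4.55
position: [0.5074, -0.2139, 0.073]
eef_rot: [0.658, 0.753, 0.0, 0.0]
ft_force: [0.4, 0.5, -2.8]
width: 0.0144
grip_force: 107.4
```

```bash
python3 - <<'E'
from h import *
s=env.observe();print(s["position"],s["ft_force"],s["wrist_torque"])
a=env.grab_frame("scene");b=env.grab_frame("wrist")
cv2.imwrite("pics/l1.png",np.vstack([a[90:300,140:460],b[:170,160:480]])[:,:,::-1])
E
```

```text
[ 0.50744122 -0.2139316   0.07303854] [ 0.357993    0.50876132 -2.76868569] [-0.30377403 -0.00429709 -0.02589335]
```

View pics/l1.png

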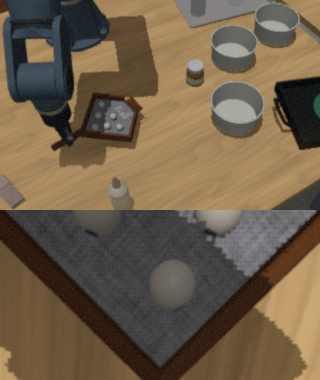

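The tray is lifted and steady: the back bead is still at (332,75) in the wrist view, and the torque is 0.30 N m. I'll carry it smoothly to the tub.

Request:
{"fn": "step_arm", "kwargs": {
  "deltas": [
    [0, [0.02, 0.02, -0.02], 0],
    [0, [0.05, 0.05, -0.05], 0],
    [0, [0.1, 0.1, -0.09], 0],
    [0, [0.17, 0.17, -0.14], 0],
    [0, [0.25, 0.26, -0.2], 0],
    [0, [0.33, 0.35, -0.26], 0],
    [0, [0.41, 0.44, -0.32], 0],
    [0, [0.5, 0.53, -0.38], 0]
  ]
}}

```text
clock: 5.45
position: [0.5539, -0.1563, 0.1109]
eef_rot: [0.658, 0.753, 0.0, 0.0]
ft_force: [0.4, 1.0, -2.4]
width: 0.0139
grip_force: 107.4
```

Request:
{"fn": "step_arm", "kwargs": {
  "deltas": [
    [0, [0.08, 0.09, -0.06], 0],
    [0, [0.16, 0.18, -0.12], 0],
    [0, [0.25, 0.26, -0.18], 0],
    [0, [0.33, 0.35, -0.24], 0],
    [0, [0.41, 0.44, -0.29], 0],
    [0, [0.5, 0.53, -0.34], 0],
    [0, [0.58, 0.62, -0.39], 0],
    [0, [0.66, 0.7, -0.43], 0]
  ]
}}

```text
clock: 6.25
position: [0.6144, -0.0817, 0.1537]
eef_rot: [0.658, 0.753, 0.0, 0.0]
ft_force: [-0.1, -0.2, -2.5]
width: 0.0139
grip_force: 107.4
```

Request:
{"fn": "step_arm", "kwargs": {
  "deltas": [
    [0, [0.08, 0.09, -0.05], 0],
    [0, [0.16, 0.18, -0.1], 0],
    [0, [0.25, 0.26, -0.15], 0],
    [0, [0.33, 0.35, -0.2], 0],
    [0, [0.41, 0.44, -0.24], 0],
    [0, [0.48, 0.51, -0.28], 0],
    [0, [0.54, 0.57, -0.31], 0],
    [0, [0.59, 0.62, -0.33], 0]
  ]
}}

```text
clock: 7.05
position: [0.6676, -0.0151, 0.1865]
eef_rot: [0.658, 0.753, 0.0, 0.0]
ft_force: [-0.5, -0.1, -2.9]
width: 0.0137
grip_force: 107.4
```

Request:
{"fn": "step_arm", "kwargs": {
  "deltas": [
    [0, [0.04, 0.04, -0.01], 0],
    [0, [0.07, 0.07, -0.02], 0],
    [0, [0.09, 0.09, -0.03], 0],
    [0, [0.1, 0.1, -0.03], 0],
    [0, [0.1, 0.1, -0.03], 0]
  ]
}}

```text
clock: 7.55
position: [0.6757, -0.0044, 0.1892]
eef_rot: [0.658, 0.753, -0.0, -0.0]
ft_force: [-0.5, 0.1, -2.7]
width: 0.0142
grip_force: 107.4
```

```bash
python3 - <<'E'
from h import *
s=env.observe();print(s["position"],s["ft_force"],s["wrist_torque"],s["width"])
a=env.grab_frame("scene");b=env.grab_frame("top")
cv2.imwrite("pics/c1.png",np.vstack([cv2.resize(a[90:250,220:460],None,fx=2,fy=2),cv2.resize(b[100:240,230:470],None,fx=2,fy=2)])[:,:,::-1])
R=Ro.from_quat(s["eef_rot"]).as_matrix();d=R[:,0]
p=s["position"]+.238*d+[0,0,-.022];print("notch",p,pix("top",p),pix("scene",p),pix("top",[.647,.274,.08]))
E
```

```text
[ 0.67573555 -0.00444816  0.18920869] [-0.53722641  0.09249085 -2.73021584] [-0.33291155 -0.02494843 -0.00178684] 0.01421083382484794
notch [0.64395285 0.23142015 0.16721315] [272.90722961 177.05760675] [366.47432964 175.78016418] [262.88655656 182.85655852]
```

View pics/c1.png

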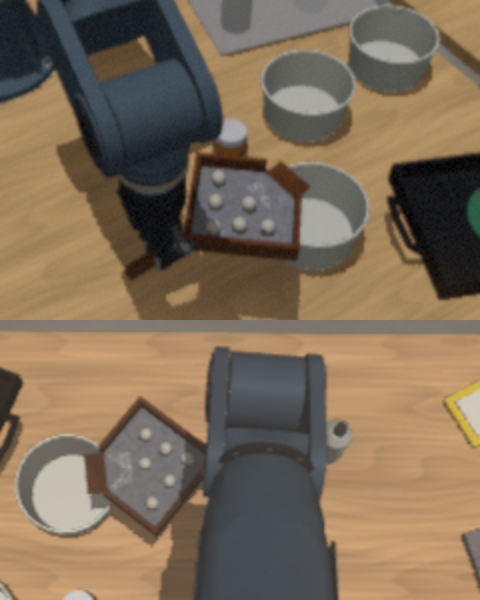

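The tray is over the tub with all six beads. The notch is at about (273.5,177) in the top view, which matches the kinematics, and it is 43 mm short of the tub's centre. This interface has no tilt command, so I'll ease the grip. The nose-heavy tray should then pivot between the pads, and I'll track its tilt by camera.

```bash
cat > tilt.py <<'E'
from h import *
import sys,os
P=np.array([[93,30,11],[93,-30,11],[0,106,28],[0,-106,28],[70.6,35.4,28],[70.6,-35.4,28]])/1e3
def trayX(a,s,off=0):
    d=Ro.from_quat(s["eef_rot"]).as_matrix()[:,0]; y=np.cross([0,0,1],d)
    R0=np.c_[d,y,[0,0,1]]
    piv=s["position"]+[0,0,-.006]
    rel=(P-[-.145+off,0,.027])
    return piv+(R0@Ro.from_euler("y",a,degrees=True).as_matrix()@rel.T).T
s=env.observe();im=env.grab_frame("scene");g=cv2.cvtColor(im,cv2.COLOR_RGB2GRAY)
if os.path.exists("st.npz") and len(sys.argv)<2:
    z=np.load("st.npz");a0=float(z["a"])
    best=None
    p1,st,er=cv2.calcOpticalFlowPyrLK(z["g"],g,z["p"].astype(np.float32).reshape(-1,1,2),None,winSize=(13,13),maxLevel=2)
    p1=p1.reshape(-1,2);ok=st.ravel()==1
    from scipy.optimize import least_squares
    base=z["b"]  # pixel bias of model at level
    f=lambda a:(np.array([pix("scene",X) for X in trayX(a[0],s)])-p1)[ok].ravel()
    r=least_squares(f,[a0],loss="soft_l1");a=r.x[0]
    print("tilt %.1f"%a,"res",np.abs(f(r.x)).round(1).tolist())
else: a=0.;p1=np.array([pix("scene",X) for X in trayX(0,s)])
X=trayX(a,s);print("notch",X[:2].mean(0).round(3),"F",s["ft_force"].round(2),"T",s["wrist_torque"].round(2),"pos",s["position"].round(4),s["clock"])
np.savez("st.npz",g=g,p=p1,a=a,b=0)
np.save("last.npy",im)
# white bright blobs in tray region and tub
b=((im.min(2)>150)&(im.max(2).astype(int)-im.min(2)<40)).astype(np.uint8)[150:260,250:460]
n,_,stt,c=cv2.connectedComponentsWithStats(b)
print([(int(x+250),int(y+150),int(q[4])) for q,(x,y) in zip(stt[1:],c[1:]) if 8<q[4]<150])
E
python3 tilt.py init
```

```text
notch [0.644 0.231 0.167] F [-1.14 -1.07 -2.55] T [-0.38  0.    0.02] pos [ 0.6756 -0.0046  0.1892] 7.65
[(336, 154, 103)]
```

Request:
{"fn": "step_arm", "kwargs": {
  "deltas": [
    [0, [0.02, 0, 0], 0],
    [0, [0.06, 0, 0], 0],
    [0, [0.1, 0, 0], 0],
    [0, [0.12, 0, 0], 0],
    [0, [0.12, 0, 0], 0]
  ]
}}

```text
clock: 8.2
position: [0.6741, 0.0079, 0.1893]
eef_rot: [0.658, 0.753, 0.0, -0.0]
ft_force: [-0.2, 0.9, -2.8]
width: 0.0138
grip_force: 107.4
```

Request:
{"fn": "step_arm", "kwargs": {
  "deltas": [
    [0, [0, 0, 0], 0],
    [0, [0, 0, 0], 0]
  ],
  "force": 55
}}

```text
clock: 8.4
position: [0.6742, 0.0073, 0.1893]
eef_rot: [0.658, 0.753, -0.0, -0.0]
ft_force: [-0.3, 0.6, -1.9]
width: 0.014
grip_force: 107.4
```

```bash
python3 tilt.py
```

```text
tilt 0.3 res [0.2, 0.3, 0.0, 0.0, 0.8, 0.8, 0.4, 1.5, 0.2, 0.3, 0.3, 0.8]
notch [0.642 0.243 0.166] F [-0.3   0.59 -1.87] T [-0.31 -0.01 -0.01] pos [0.6742 0.0073 0.1893] 8.4
[(337, 155, 81)]
```

Request:
{"fn": "step_arm", "kwargs": {
  "deltas": [
    [0, [0, 0, 0], 0],
    [0, [0, 0, 0], 0],
    [0, [0, 0, 0], 0]
  ],
  "force": 55
}}

```text
clock: 8.75
position: [0.6742, 0.0074, 0.1893]
eef_rot: [0.658, 0.753, 0.0, 0.0]
ft_force: [-0.3, -1.5, -2.6]
width: 0.014
grip_force: 107.4
```

Request:
{"fn": "step_arm", "kwargs": {
  "deltas": [
    [0.05, [0, 0, 0], 0],
    [0.05, [0, 0, 0], 0]
  ],
  "force": 60
}}

```text
clock: 8.95
position: [0.6742, 0.0074, 0.1893]
eef_rot: [0.658, 0.753, 0.0, 0.0]
ft_force: [0.4, 0.2, -1.8]
width: 0.014
grip_force: 107.5
```

```bash
python3 tilt.py
```

```text
tilt 0.3 res [0.2, 0.3, 0.0, 0.0, 0.8, 0.8, 0.4, 1.5, 0.1, 0.4, 0.3, 0.8]
notch [0.642 0.243 0.166] F [ 0.36  0.22 -1.76] T [-0.27 -0.1  -0.03] pos [0.6742 0.0074 0.1893] 8.95
[(337, 155, 80)]
```

The grip force stays at 107 N when I command less. I'll lower the tray to about 30 mm above the rim, so the rim would limit any sudden slip to under 10°, and then raise the opening target in small steps.

Request:
{"fn": "step_arm", "kwargs": {
  "deltas": [
    [0.05, [0, 0, 0.03], 0],
    [0.05, [0, 0, 0.09], 0],
    [0.05, [0, 0, 0.16], 0],
    [0.05, [0, 0, 0.24], 0],
    [0.05, [0, 0, 0.32], 0],
    [0.05, [0, 0, 0.39], 0],
    [0.05, [0, 0, 0.44], 0],
    [0.05, [0, 0, 0.45], 0]
  ]
}}

```text
clock: 9.8
position: [0.6739, 0.0075, 0.1434]
eef_rot: [0.658, 0.753, -0.0, -0.0]
ft_force: [0.2, 0.6, -1.6]
width: 0.0142
grip_force: 107.4
```

Request:
{"fn": "step_arm", "kwargs": {
  "deltas": [
    [0.1, [0, 0, 0], 0],
    [0.1, [0, 0, 0], 0],
    [0.12, [0, 0, 0], 0]
  ],
  "force": 40
}}

```text
clock: 10.1
position: [0.6743, 0.0074, 0.1447]
eef_rot: [0.658, 0.753, 0.0, 0.0]
ft_force: [-0.2, 0.1, -2.8]
width: 0.014
grip_force: 107.4
```

Request:
{"fn": "step_arm", "kwargs": {
  "deltas": [
    [0.14, [0, 0, 0], 0],
    [0.14, [0, 0, 0], 0]
  ]
}}

```text
clock: 10.3
position: [0.6742, 0.0074, 0.1445]
eef_rot: [0.658, 0.753, 0.0, 0.0]
ft_force: [-0.7, 0.7, -3.1]
width: 0.0137
grip_force: 107.5
```

```bash
python3 tilt.py
```

```text
tilt -1.2 res [11.7, 2.9, 1.3, 0.7, 0.9, 0.7, 0.0, 7.5, 0.3, 0.1, 0.9, 0.1]
notch [0.642 0.244 0.127] F [-0.72  0.66 -3.06] T [-0.3  -0.06 -0.02] pos [0.6742 0.0074 0.1445] 10.3
[(338, 154, 68)]
```

```bash
python3 tilt.py init
```

```text
notch [0.642 0.243 0.122] F [-0.1   1.09 -2.73] T [-0.34 -0.06  0.02] pos [0.6742 0.0074 0.1444] 10.35
[(337, 154, 69)]
```

Request:
{"fn": "step_arm", "kwargs": {
  "deltas": [
    [0.155, [0, 0, 0], 0],
    [0.155, [0, 0, 0], 0]
  ]
}}

```text
clock: 10.6
position: [0.6742, 0.0074, 0.1443]
eef_rot: [0.658, 0.753, 0.0, 0.0]
ft_force: [-1.3, 0.2, -2.5]
width: 0.0139
grip_force: 107.4
```

Request:
{"fn": "step_arm", "kwargs": {
  "deltas": [
    [0.165, [0, 0, 0], 0],
    [0.165, [0, 0, 0], 0]
  ]
}}

```text
clock: 10.8
position: [0.6742, 0.0074, 0.1443]
eef_rot: [0.658, 0.753, -0.0, -0.0]
ft_force: [0.3, 0.5, -1.8]
width: 0.0143
grip_force: 82.9
```

```bash
python3 tilt.py
```

```text
tilt -0.0 res [0.0, 0.0, 0.1, 0.0, 0.0, 0.0, 0.0, 0.0, 0.0, 0.0, 0.1, 0.0]
notch [0.642 0.243 0.122] F [ 0.26  0.49 -1.83] T [-0.3  -0.04  0.05] pos [0.6742 0.0074 0.1443] 10.8
[(337, 154, 68)]
```

The opening target does control the force, so I'll step it finely.

Request:
{"fn": "step_arm", "kwargs": {
  "deltas": [
    [0.168, [0, 0, 0], 0],
    [0.168, [0, 0, 0], 0]
  ]
}}

```text
clock: 11.05
position: [0.6742, 0.0075, 0.1443]
eef_rot: [0.658, 0.753, 0.0, -0.0]
ft_force: [0.4, 0.2, -2.6]
width: 0.0148
grip_force: 72.0
```

Request:
{"fn": "step_arm", "kwargs": {
  "deltas": [
    [0.171, [0, 0, 0], 0],
    [0.171, [0, 0, 0], 0]
  ]
}}

```text
clock: 11.25
position: [0.6742, 0.0074, 0.1443]
eef_rot: [0.658, 0.753, 0.0, 0.0]
ft_force: [-0.3, -0.2, -2.3]
width: 0.0149
grip_force: 60.9
```

```bash
python3 tilt.py
```

```text
tilt -0.0 res [0.0, 0.0, 0.0, 0.0, 0.0, 0.0, 0.0, 0.0, 0.1, 0.0, 0.0, 0.0]
notch [0.642 0.243 0.122] F [-0.26 -0.15 -2.32] T [-0.35 -0.04  0.02] pos [0.6742 0.0074 0.1443] 11.25
[(337, 154, 67)]
```

Request:
{"fn": "step_arm", "kwargs": {
  "deltas": [
    [0.174, [0, 0, 0], 0],
    [0.174, [0, 0, 0], 0]
  ]
}}

```text
clock: 11.5
position: [0.6742, 0.0074, 0.1443]
eef_rot: [0.658, 0.753, -0.0, -0.0]
ft_force: [0.2, -0.7, -2.4]
width: 0.0152
grip_force: 49.8
```

Request:
{"fn": "step_arm", "kwargs": {
  "deltas": [
    [0.177, [0, 0, 0], 0],
    [0.177, [0, 0, 0], 0]
  ]
}}

```text
clock: 11.7
position: [0.6742, 0.0075, 0.1443]
eef_rot: [0.658, 0.753, 0.0, 0.0]
ft_force: [-0.9, 0.3, -2.4]
width: 0.0151
grip_force: 38.6
```

```bash
python3 tilt.py
```

```text
tilt -0.0 res [0.0, 0.0, 0.0, 0.0, 0.0, 0.0, 0.0, 0.0, 0.1, 0.0, 0.0, 0.0]
notch [0.642 0.243 0.122] F [-0.95  0.33 -2.37] T [-0.32 -0.05 -0.04] pos [0.6742 0.0075 0.1443] 11.7
[(337, 154, 68)]
```

Request:
{"fn": "step_arm", "kwargs": {
  "deltas": [
    [0.179, [0, 0, 0], 0],
    [0.179, [0, 0, 0], 0]
  ]
}}

```text
clock: 11.95
position: [0.6742, 0.0075, 0.1443]
eef_rot: [0.658, 0.753, 0.0, 0.0]
ft_force: [0.3, -0.6, -3.0]
width: 0.0155
grip_force: 31.2
```

```bash
python3 tilt.py
```

```text
tilt 0.1 res [0.2, 0.0, 0.2, 0.1, 0.1, 0.0, 0.1, 0.1, 0.2, 0.0, 0.2, 0.0]
notch [0.642 0.243 0.122] F [ 0.32 -0.58 -3.03] T [-0.3  -0.04  0.03] pos [0.6742 0.0075 0.1443] 11.95
[(337, 154, 68)]
```

Request:
{"fn": "step_arm", "kwargs": {
  "deltas": [
    [0.181, [0, 0, 0], 0],
    [0.181, [0, 0, 0], 0]
  ]
}}

```text
clock: 12.2
position: [0.6742, 0.0075, 0.1443]
eef_rot: [0.658, 0.753, 0.0, -0.0]
ft_force: [-1.6, 0.3, -1.8]
width: 0.0154
grip_force: 23.7
```

```bash
python3 tilt.py
```

```text
tilt 7.0 res [3.7, 2.6, 0.8, 0.7, 0.5, 2.8, 0.8, 0.9, 3.6, 0.5, 1.2, 1.7]
notch [0.643 0.24  0.094] F [-1.62  0.34 -1.82] T [-0.15 -0.05 -0.02] pos [0.6742 0.0075 0.1443] 12.2
[(337, 154, 67)]
```

It slipped to about 7° or more. I'll let it settle and look.

Request:
{"fn": "step_arm", "kwargs": {
  "deltas": [
    [0.181, [0, 0, 0], 0],
    [0.181, [0, 0, 0], 0],
    [0.179, [0, 0, 0], 0]
  ]
}}

```text
clock: 12.55
position: [0.6742, 0.0075, 0.1444]
eef_rot: [0.658, 0.753, 0.0, 0.0]
ft_force: [0.1, 0.2, -2.0]
width: 0.0155
grip_force: 23.7
```

```bash
python3 tilt.py; python3 - <<'E'
from h import *
a=np.load("last.npy");b=env.grab_frame("top")
cv2.imwrite("pics/t1.png",np.vstack([cv2.resize(a[130:250,240:440],None,fx=3,fy=3),cv2.resize(b[140:220,230:430],None,fx=3,fy=3)])[:,:,::-1])
E
```

```text
tilt 7.0 res [3.7, 2.6, 0.8, 0.7, 0.5, 2.8, 0.8, 0.8, 3.6, 0.6, 1.1, 1.8]
notch [0.643 0.24  0.094] F [ 0.14  0.21 -2.01] T [-0.13  0.02 -0.05] pos [0.6742 0.0075 0.1444] 12.55
[(337, 154, 67)]
```

View pics/t1.png

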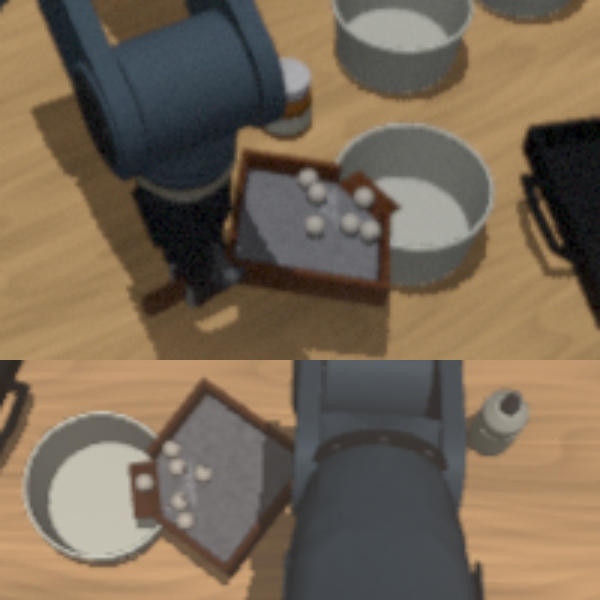

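The tray rests on the tub's near rim at about 8–9°. All six beads have gathered at the notch, one of them on the tongue at (365,195) in the scene crop, and none has spilled. Next I'll raise the handle with the loose grip so the tray tips over the rim.

Request:
{"fn": "step_arm", "kwargs": {
  "deltas": [
    [0.182, [0.01, 0, -0.04], 0],
    [0.182, [0.02, 0, -0.08], 0],
    [0.182, [0.03, 0, -0.12], 0],
    [0.182, [0.04, 0, -0.16], 0],
    [0.182, [0.05, 0, -0.2], 0],
    [0.182, [0.05, 0, -0.2], 0]
  ]
}}

```text
clock: 13.25
position: [0.6738, 0.0125, 0.1651]
eef_rot: [0.658, 0.753, 0.0, 0.0]
ft_force: [-0.1, -0.2, -0.6]
width: 0.0159
grip_force: 20.0
```

```bash
python3 tilt.py
```

```text
tilt 12.9 res [3.4, 3.5, 0.5, 0.8, 1.4, 7.8, 1.6, 0.2, 13.1, 2.5, 1.4, 2.4]
notch [0.643 0.239 0.09 ] F [-0.07 -0.17 -0.56] T [-0.14 -0.01  0.  ] pos [0.6738 0.0125 0.1651] 13.25
[(339, 154, 36)]
```

Tilting works (about 14°). I'll keep going.

Request:
{"fn": "step_arm", "kwargs": {
  "deltas": [
    [0.182, [0.02, 0, -0.04], 0],
    [0.182, [0.04, 0, -0.08], 0],
    [0.182, [0.06, 0, -0.12], 0],
    [0.182, [0.08, 0, -0.16], 0],
    [0.182, [0.1, 0, -0.2], 0],
    [0.182, [0.1, 0, -0.2], 0],
    [0.182, [0.1, 0, -0.2], 0],
    [0.182, [0.1, 0, -0.2], 0]
  ]
}}

```text
clock: 14.1
position: [0.6721, 0.0223, 0.1841]
eef_rot: [0.658, 0.753, -0.0, -0.0]
ft_force: [-0.3, -0.2, -1.5]
width: 0.0156
grip_force: 19.9
```

Request:
{"fn": "step_arm", "kwargs": {
  "deltas": [
    [0.182, [0.02, 0, -0.04], 0],
    [0.182, [0.04, 0, -0.08], 0],
    [0.182, [0.05, 0, -0.12], 0],
    [0.182, [0.06, 0, -0.16], 0],
    [0.182, [0.06, 0, -0.16], 0],
    [0.182, [0.06, 0, -0.16], 0],
    [0.182, [0.06, 0, -0.16], 0],
    [0.182, [0.06, 0, -0.16], 0]
  ]
}}

```text
clock: 14.9
position: [0.6713, 0.0282, 0.2001]
eef_rot: [0.658, 0.753, -0.0, -0.0]
ft_force: [-0.5, 0.8, -2.5]
width: 0.0157
grip_force: 20.0
```

```bash
python3 tilt.py; python3 - <<'E'
from h import *
a=np.load("last.npy");b=env.grab_frame("top")
cv2.imwrite("pics/t2.png",np.vstack([cv2.resize(a[130:250,240:440],None,fx=3,fy=3),cv2.resize(b[140:220,230:430],None,fx=3,fy=3)])[:,:,::-1])
E
```

```text
tilt 12.8 res [0.8, 1.4, 1.7, 6.7, 4.7, 13.5, 5.6, 13.0, 13.2, 1.2, 2.2, 2.2]
notch [0.641 0.255 0.126] F [-0.49  0.8  -2.52] T [-0.21 -0.02  0.03] pos [0.6713 0.0282 0.2001] 14.9
[(335, 154, 124)]
```

View pics/t2.png

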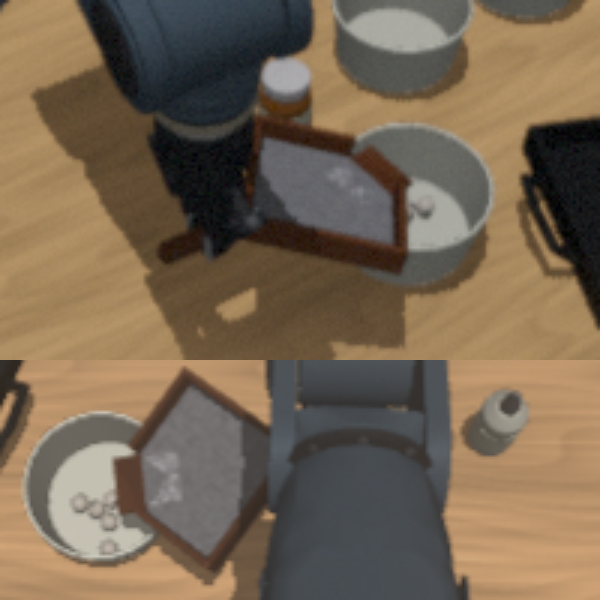

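The tray is empty. The beads lie in the tub around (80–110, 497–547) in the top crop, and there are none on the table. I'll re-grip firmly, rise, and carry the tray back.

Request:
{"fn": "step_arm", "kwargs": {
  "deltas": [
    [0.05, [0, 0, 0], 0],
    [0.05, [0, 0, 0], 0],
    [0.05, [0, 0, 0], 0],
    [0.05, [0, 0, -0.1], 0],
    [0.05, [0, 0, -0.2], 0],
    [0.05, [0, 0, -0.3], 0],
    [0.05, [0, 0, -0.35], 0],
    [0.05, [0, 0, -0.35], 0]
  ],
  "force": 100
}}

```text
clock: 15.8
position: [0.6717, 0.0283, 0.2366]
eef_rot: [0.658, 0.753, 0.001, 0.001]
ft_force: [0.5, -0.1, -1.4]
width: 0.0141
grip_force: 98.3
```

```bash
python3 - <<'E'
from h import *
b=env.grab_frame("top");a=env.grab_frame("scene")
cv2.imwrite("pics/t3.png",np.vstack([cv2.resize(a[130:250,240:440],None,fx=3,fy=3),cv2.resize(b[140:220,230:430],None,fx=3,fy=3)])[:,:,::-1])
E
```

Request:
{"fn": "step_arm", "kwargs": {
  "deltas": [
    [0.05, [-0.06, -0.05, 0], 0],
    [0.05, [-0.16, -0.13, 0], 0],
    [0.05, [-0.3, -0.25, 0], 0],
    [0.05, [-0.45, -0.4, 0], 0],
    [0.05, [-0.6, -0.54, 0], 0],
    [0.05, [-0.75, -0.67, 0], 0],
    [0.05, [-0.9, -0.8, 0], 0],
    [0.05, [-1, -0.9, 0], 0]
  ]
}}

```text
clock: 16.7
position: [0.5945, -0.0845, 0.2353]
eef_rot: [0.659, 0.753, -0.0, -0.0]
ft_force: [0.1, -0.9, -1.7]
width: 0.0137
grip_force: 98.4
```

Request:
{"fn": "step_arm", "kwargs": {
  "deltas": [
    [0.05, [-0.12, -0.1, 0.1], 0],
    [0.05, [-0.25, -0.22, 0.2], 0],
    [0.05, [-0.4, -0.35, 0.3], 0],
    [0.05, [-0.55, -0.48, 0.4], 0],
    [0.05, [-0.7, -0.62, 0.55], 0],
    [0.05, [-0.84, -0.75, 0.7], 0],
    [0.05, [-0.95, -0.86, 0.85], 0],
    [0.05, [-1, -0.9, 1], 0]
  ]
}}

```text
clock: 17.5
position: [0.5184, -0.1951, 0.1341]
eef_rot: [0.659, 0.753, -0.0, -0.0]
ft_force: [0.1, 0.0, -2.5]
width: 0.0142
grip_force: 98.4
```

Request:
{"fn": "step_arm", "kwargs": {
  "deltas": [
    [0.05, [-0.07, -0.05, 0.05], 0],
    [0.05, [-0.14, -0.1, 0.05], 0],
    [0.05, [-0.18, -0.14, 0.05], 0],
    [0.05, [-0.18, -0.15, 0.05], 0],
    [0.05, [-0.18, -0.15, 0.05], 0]
  ]
}}

```text
clock: 18.0
position: [0.5074, -0.2139, 0.1308]
eef_rot: [0.658, 0.753, 0.0, 0.0]
ft_force: [-0.8, -0.3, -1.6]
width: 0.0135
grip_force: 98.4
```

```bash
python3 - <<'E'
from h import *
s=env.observe();print(s["position"],s["ft_force"],s["wrist_torque"],s["clock"])
b=env.grab_frame("top");a=env.grab_frame("scene")
im=cv2.imread("pics/t3.png")
x=np.vstack([cv2.resize(a[90:250,160:460],None,fx=2,fy=2),cv2.resize(b[140:280,230:430],None,fx=2,fy=2)[:, :] if 0 else cv2.resize(b[150:270,230:455],(600,320))])[:,:,::-1]
cv2.imwrite("pics/s1.png",x[:600])
E
```

```text
[ 0.50735292 -0.21387707  0.13082979] [-0.80156776 -0.34150962 -1.64614378] [-0.15213964 -0.00313452  0.01571384] 18.0
```

View pics/s1.png

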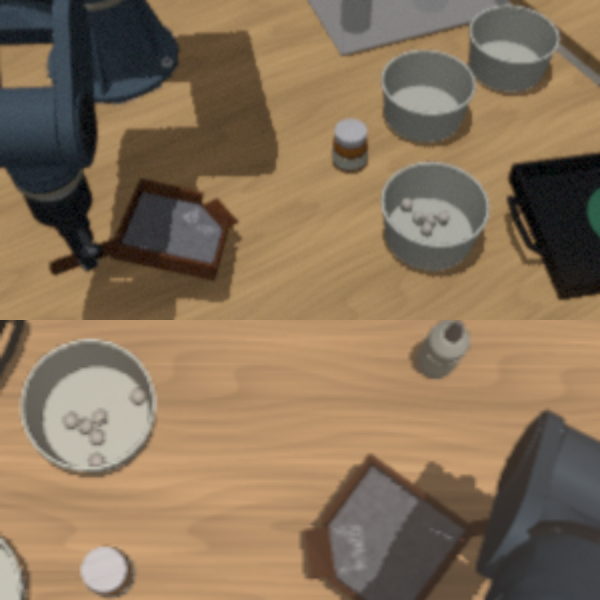

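The tub holds all six beads: (70,420), (86,426), (100,416), (97,437), (97,460) and (138,397). The table is clean. I'll ease the grip slightly and lower the tray; the table will level it.

Request:
{"fn": "step_arm", "kwargs": {
  "deltas": [
    [0.179, [0, 0, 0], 0],
    [0.179, [0, 0, 0.05], 0],
    [0.179, [0, 0, 0.12], 0],
    [0.179, [0, 0, 0.2], 0],
    [0.179, [0, 0, 0.27], 0],
    [0.179, [0, 0, 0.34], 0],
    [0.179, [0, 0, 0.4], 0],
    [0.179, [0, 0, 0.45], 0]
  ]
}}

```text
clock: 18.9
position: [0.5073, -0.2139, 0.0848]
eef_rot: [0.658, 0.753, 0.0, 0.0]
ft_force: [-0.4, -1.6, 2.0]
width: 0.0153
grip_force: 31.5
```

Request:
{"fn": "step_arm", "kwargs": {
  "deltas": [
    [0.181, [0, 0, 0.06], 0],
    [0.181, [0, 0, 0.12], 0],
    [0.181, [0, 0, 0.19], 0],
    [0.181, [0, 0, 0.26], 0],
    [0.181, [0, 0, 0.33], 0],
    [0.181, [0, 0, 0.4], 0],
    [0.181, [0, 0, 0.45], 0],
    [0.181, [0, 0, 0.49], 0]
  ]
}}

```text
clock: 19.7
position: [0.5071, -0.2138, 0.0357]
eef_rot: [0.658, 0.753, -0.0, -0.0]
ft_force: [-0.2, -1.0, 0.6]
width: 0.0158
grip_force: 23.7
```

Request:
{"fn": "step_arm", "kwargs": {
  "deltas": [
    [0.181, [0, 0, 0.035], 0],
    [0.181, [0, 0, 0.035], 0],
    [0.181, [0, 0, 0.035], 0]
  ]
}}

```text
clock: 20.0
position: [0.5073, -0.2138, 0.0328]
eef_rot: [0.658, 0.753, -0.0, 0.0]
ft_force: [-0.3, -0.7, 0.4]
width: 0.0154
grip_force: 23.6
```

Request:
{"fn": "step_arm", "kwargs": {
  "deltas": [
    [0.25, [0, 0, 0], 0],
    [0.35, [0, 0, 0], 0],
    [1, [0, 0, 0], 0],
    [1, [0, 0, 0], 0],
    [1, [0, 0, 0], 0],
    [1, [0, 0, 0], 0],
    [1, [0, 0, 0], 0]
  ]
}}

```text
clock: 20.7
position: [0.5072, -0.2138, 0.0328]
eef_rot: [0.658, 0.753, 0.0, -0.0]
ft_force: [0.2, 0.4, 0.2]
width: 0.0854
grip_force: 0.0
```

Request:
{"fn": "step_arm", "kwargs": {
  "deltas": [
    [1, [0, 0, -0.2], 0],
    [1, [0, 0, -0.5], 0],
    [1, [0, 0, -0.9], 0],
    [1, [0, 0, -1], 0]
  ]
}}

```text
clock: 21.1
position: [0.5086, -0.2145, 0.1365]
eef_rot: [0.658, 0.753, 0.001, 0.003]
ft_force: [0.4, -0.7, 0.2]
width: 0.0857
grip_force: 0.0
```

Request:
{"fn": "step_arm", "kwargs": {
  "deltas": [
    [1, [-0.3, 0, -0.4], 0],
    [1, [-0.6, 0, -0.8], 0],
    [1, [-1, 0, -1], 0],
    [1, [-1, 0, -1], 0],
    [1, [-1, 0, -1], 0]
  ]
}}

```text
clock: 21.6
position: [0.5202, -0.3132, 0.2322]
eef_rot: [0.659, 0.752, 0.0, -0.0]
ft_force: [-0.4, -1.2, -0.8]
width: 0.0853
grip_force: 0.0
```

```bash
python3 - <<'E'
from h import *
s=env.observe();print(s["position"],s["clock"],s["width"])
b=env.grab_frame("top");a=env.grab_frame("scene")
x=np.vstack([cv2.resize(a[90:310,130:460],(480,320)),cv2.resize(b[140:280,230:440],(420,280)) .repeat(1,0) if 0 else cv2.resize(b[140:280,230:470],(480,280))])[:,:,::-1]
cv2.imwrite("pics/f1.png",x)
E
```

```text
[ 0.52022233 -0.31322787  0.23216661] 21.6 0.08525617893586417
```

View pics/f1.png

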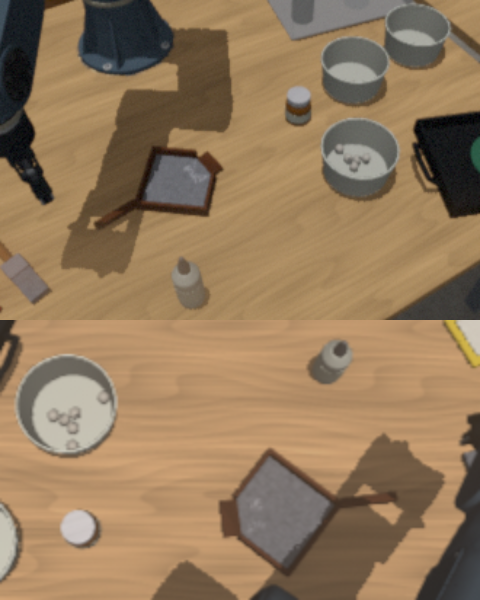

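The empty tray is flat on the table with its centre at about (280,510) in the lower crop. All six beads are in the tub around (55–105, 397–445), the bystanders haven't moved, and the gripper is clear.

```bash
python3 -c "
from workcell import env
print(env.close_job())"
```

```text
the job is handed in; nothing more can be done
None
```

All six beads are in the right-hand tub with none spilled, the empty tray is flat on the table, the other things look unmoved, and I handed the job in at about 22 s; the tray's underside rested lightly on the tub's rim while it tipped.

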